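# Angle a light profile past the post into the soldering jig

### The arm

A 6-joint arm with a two-finger parallel gripper is mounted at the origin on the work surface. World frame = base frame: x ahead of the robot, y to its left, z up, the work surface at z = 0. Lengths are in mm, angles in rad, forces in N, time in s.
With the tool pointing down it reaches from about 350 to 775 mm from the base axis. Payload 7.3 kg.
Tool frame: the origin (TCP) lies midway between the tips of the shut fingers; the grasp point (between the pads) lies 19 mm behind it (bot.grip_depth is the distance from the TCP to the grasp point, in mm); z points along the fingers, x is the direction in which the jaws open and shut, and the axes are right-handed (so a half turn about z gives the same grasp; the last joint's range is limited). The gripper opens to 92 mm and grips with 3 to 60 N. Pads are 19 mm wide; open, the fingers measure 130 mm over their backs; the gripper's body (75 mm by 190 mm) begins 47 mm behind the grasp point.
Start: joints at [-1.347, 0.342, 1.524, -0, 1.275, -0.146], TCP at [189.773, -489.521, 226.741] pointing down, gripper open.
Joint ranges: [-2.53, 2.53], [-0.77, 2.02], [0.04, 2.7], [-1, 4.14], [0.28, 2.66], [-3.11, 3.11]. Speed limits (rad/s): [2.57, 2.57, 3.14, 3.14, 3.14, 3.14].

### API

Orientations are given as [roll, pitch, yaw] about the fixed x, y, z axes, in that order (R = Rz(yaw) Ry(pitch) Rx(roll)).
In Python, from plant import bot gives the robot as it stands. The module is installed in compiled form; this text tells all that it offers.
- The arm moves only by the shell command python3 -m inch 'ROWS'. ROWS is JSON, a list that holds one entry, the list of rows, each a list of 7 numbers: the shift along the tool's x, y, z each as a share of 0.2 m, from -1 to 1, then the turn, a rotation vector about the tool's x, y, z each as a share of 45 degrees, from -1 to 1, then the closure, from -1 (fully open) to 1 (shut), so that 0 is half open. A call has exactly 10 rows; each row is the pose to reach, as a shift and turn from the pose commanded when the call began, along the tool's axes at that moment; what a row does not reach only later rows make up. A row lasts 1/8 s, in which the tool goes at most 62.5 mm and 10.7 degrees, less where a joint would pass 70% of its speed; a pose out of reach is approached as far as the arm can. A call with a number of a shift or a turn outside -1 to 1 is refused whole. A call with a gripper value outside its range is refused whole. The fingers move at their own pace and stop on an object; the grip force is fixed at half the most. Time passes only in rows, so rows that repeat a pose let the fingers close, or fill a call up. It gives the time, the measured TCP pose, the force and the opening at its end, in the units of the state.
- bot.get_obs(): the state, without advancing time (a new reading comes with each control period).
- bot.capture(name): name is "scene" or "top"; returns the picture (480x640x3 uint8, red, green, blue); there is no depth.
- bot.camera_params(name): a dict with "fx", "fy", "cx", "cy" (pixels), "R" (3x3) and "t" (3): a world point X has camera coordinates R X + t. Camera axes: x right, y down, z forward; pixel columns grow to the right and rows downward; lengths in mm; the calibration is good to about 2 mm. A picture is of the moment at which its call begins. camera_params takes no time and is no camera call.
- bot.close_job(): hands the job in, once; it reports no verdict.
The state is a dict: "time": time; "joint_positions": joint angles; "dq": joint speeds; "tau": joint torques, N m; "tool_pos": TCP position; "tcp_rot": TCP orientation; "contact_force": force on the tool from outside, world axes, zero at the start; "moment": the same for the moment, N m; "grip_width": finger opening in mm.
Only numpy, scipy, OpenCV 4.12 (cv2) and the standard library are available. Lean on these libraries where they do the work, as an engineer would, in place of code of your own. Each camera call takes 0.05 s, during which the arm holds its last target.

### The job

Push the long aluminium profile along the bench into the bay of the soldering jig: its red end goes in first, at an angle, behind the post, then the black end is swung in so that the profile lies flat against the back rail between the two end stops. Only push it with the fingertips or the outside of the fingers, never pick it up, tip it or lift it, and leave everything else on the bench where it is.

Things in the scene. Friction and masses are not known exactly. Their poses are not given: they have to be found in the camera images.
- profile: straight rigid aluminium LED profile, 28 wide (own x) x 240 long (own y) x 25 high, white strip on top, red cap at its +y end, black cap at -y; 0.15 to 0.31 kg, slides at 1 to 3 N. Origin: centre of the underside. Starts flat, middle 160 to 185 in front of the rail face and 95 to 125 right of the bay's middle, within 0.12 rad of parallel to the rail, red end left (+y)
- red_end (a point): centre of the profile's red end face, 12.5 above its underside, 120 from the origin along the profile's +y
- black_end (a point): centre of the profile's black end face, 12.5 above its underside, 120 from the origin along the profile's -y
- bay: the bay: fixed aluminium jig, open to the robot, blue floor level with the bench. Back rail 12 thick, 22 high along its y; end stops 12 thick, 22 high, reach 45 from the rail towards the robot, inner faces at y = -145 and +145. Origin on the bench, middle of the rail's inner face (the face that the profile ends against); +x away from the robot through the rail, +y left along it
- post: the post: fixed upright steel pin with black top, 16 dia x 56 high, before the bay's mouth: axis 58 in front of the rail face (x = -58 in the bay's frame), 65 to 85 left of the bay's middle; the gap from it to the right end stop is shorter than the profile. Origin: centre of its foot
- flux_jar: amber flux jar with black cap, 42 dia x 50 high, bystander standing left of the work in front of the bay, some 120 or more to the left of where the profile starts; origin at the centre of its underside
- wool_tin: round steel tin of copper wool, 68 dia x 57 high, bystander at the left or right; origin at the centre of its underside
- phone: black phone lying flat, 72 x 150 x 9, bystander beyond the bay at the right; origin at the centre of its underside
- solder_reel: grey solder reel standing on its flange, 54 dia x 40 high, bystander at the left or right; origin at the centre of its underside
- screwdriver: screwdriver lying flat, 170 long, bystander at the near right; origin near its middle, on the bench
- third_hand: third-hand soldering stand: black base 75 x 110 x 16, steel column and brass crossbar, 128 high, bystander at the far left; origin at the centre of its underside
- cap_tray: yellow two-compartment tray, 70 x 100 x 25, bystander beyond the bay; origin at the centre of its underside

How it is judged (in metres and radians):
On the way:
1. the red end is behind the post while the black end is still outside the bay (the profile goes in at an angle) (x of red_end in the frame of bay above -0.05 m and y of red_end in the frame of post above 0 m and x of black_end in the frame of bay below -0.05 m), for 0.1 s.
At the end, for the whole second after the job is handed in: The profile lies flat on the bench in the bay, at rest: both end faces' centres within 9 mm of touching position against the back rail (8 to 23 mm from the rail face, 14 mm being full contact), between the end stops, red end on the post's side (left) (x of red_end in the frame of bay between -0.023 and -0.008 m and y of red_end in the frame of bay between -0.147 and 0.147 m and height (world z) of each of red_end, black_end below 0.018 m and x of black_end in the frame of bay between -0.023 and -0.008 m and y of black_end in the frame of bay between -0.147 and 0.147 m and y of red_end in the frame of bay above 0.08 m and linear speed of profile below 0.01 m/s and angular speed of profile below 0.05 rad/s).
It fails at once if the profile is lifted or tipped (an end more than 12 mm off the bench, or tilted over 0.2 rad) (height (world z) of any of red_end, black_end above 0.0245 m or angle between profile's own z axis and vertical above 0.2 rad).
It fails at once if a bystander is moved by more than 20 mm (distance of any of flux_jar, wool_tin, phone, solder_reel, screwdriver, third_hand, cap_tray from where it was at the start of the episode above 0.02 m).
It fails at once if a bystander is knocked over (angle between any of flux_jar, wool_tin, phone, solder_reel, third_hand, cap_tray's own z axis and vertical above 0.35 rad).
It also fails if it takes over 72 s, if anything falls off the work surface, if the arm or the gripper's body presses on something with over 40 N, if the wrist force passes 120 N, or if a joint passes its speed limit or range.

## Working session

There is one attempt and no reset: what is moved stays moved. The work goes in short steps, Python scripts to look and compute and a shell command to move; the robot and the scene stay as the last step left them, time stands still between calls to the robot, and variables do not carry over. Pictures are saved under pics/ and viewed, and the job is handed in when it is done.

```bash
mkdir -p pics
python3 - <<'E'
from plant import bot
import cv2
o=bot.get_obs();print({k:o[k] for k in('time','tool_pos','tcp_rot','grip_width','contact_force')})
for n in('scene','top'):
    p=bot.camera_params(n);print(n,p)
    cv2.imwrite(f'pics/{n}0.png',bot.capture(n)[:,:,::-1])
E
```

```text
{'time': 0.0, 'tool_pos': array([ 189.67899682, -489.10082396,  226.04126285]), 'tcp_rot': array([-3.14137812e+00,  1.53995628e-03, -1.20096475e+00]), 'grip_width': 91.79203497240385, 'contact_force': array([-0.4636361 ,  0.29380342, -0.15428423])}
scene {'fx': 622.5034403698673, 'fy': 622.5034403698673, 'cx': 310.9826355068161, 'cy': 245.15379794961476, 'R': array([[-0.41338717,  0.9103641 ,  0.01866136],
       [ 0.66406984,  0.31544293, -0.67786946],
       [-0.62299462, -0.26783009, -0.7349454 ]]), 't': array([ 248.42140849, -344.65644594, 1820.72005426])}
top {'fx': 510.7211732896215, 'fy': 510.7211732896215, 'cx': 316.1612102515588, 'cy': 248.3952924978351, 'R': array([[ 0.01573156, -0.99987294, -0.00257468],
       [-0.99792238, -0.01553987, -0.06252555],
       [ 0.06247759,  0.00355296, -0.99804004]]), 't': array([ -15.12812894,  588.46971352, 1541.92650253])}
```

View pics/scene0.png

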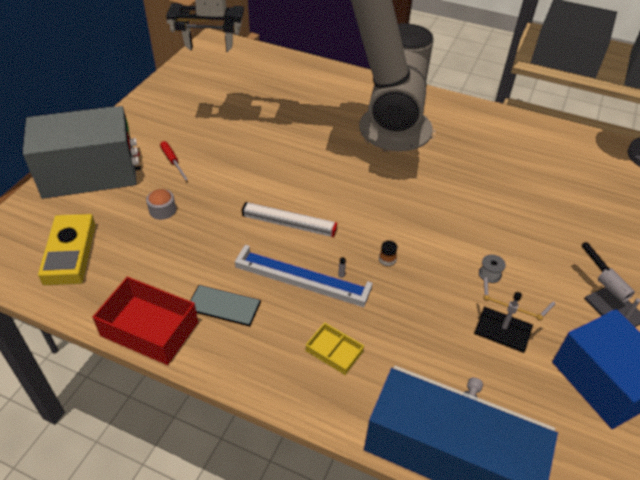

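View pics/top0.png

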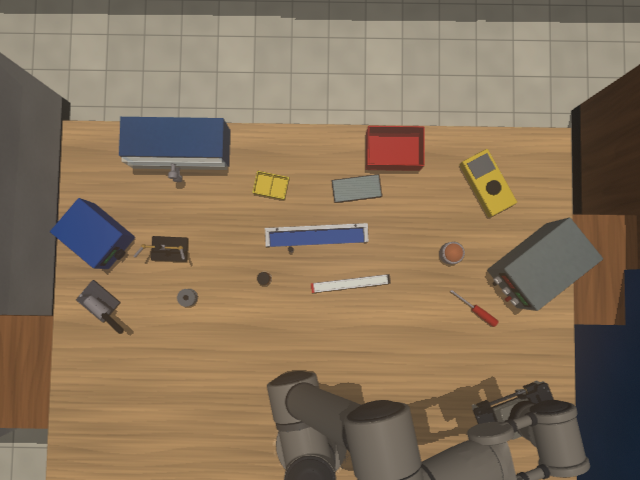

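The top view shows the profile at about (350,284) with its red end at (313,288). The blue bay is around (317,236), the post at (291,249) and the jar at (264,279). I'll enlarge it to measure.

Run:
```python
import cv2
im=cv2.imread('pics/top0.png');c=im[205:305,240:400]
cv2.imwrite('pics/topz.png',cv2.resize(c,None,fx=5,fy=5,interpolation=cv2.INTER_CUBIC))
im=cv2.imread('pics/scene0.png');c=im[190:310,225:410]
cv2.imwrite('pics/scenez.png',cv2.resize(c,None,fx=4,fy=4,interpolation=cv2.INTER_CUBIC))
```

```text
(no output)
```

View pics/topz.png

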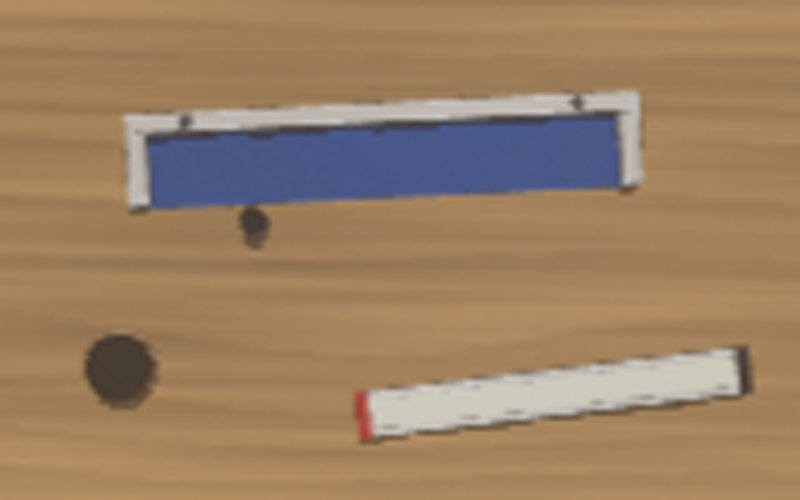

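View pics/scenez.png

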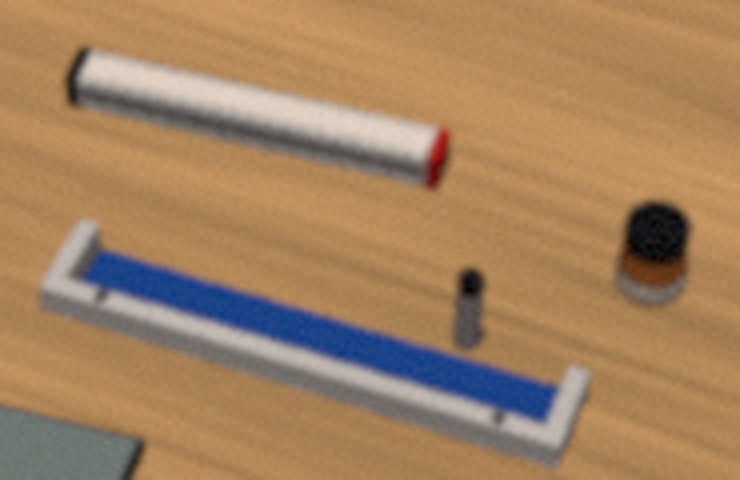

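```bash
cat > h.py <<'E'
import numpy as np
from plant import bot
def inv(uv,z,cam='top'):
    p=bot.camera_params(cam);R,t=p['R'],p['t']
    d=R.T@np.array([(uv[0]-p['cx'])/p['fx'],(uv[1]-p['cy'])/p['fy'],1]);c=-R.T@t
    return (c+d*(z-c[2])/d[2])[:2]
def zt(x,y,o=(240,205),f=5): return ((x+.5)/f-.5+o[0],(y+.5)/f-.5+o[1])
def bayf(P,O,yaw):
    c,s=np.cos(yaw),np.sin(yaw); return np.array([[c,s],[-s,c]])@(np.asarray(P)-O)
E
python3 - <<'E'
from h import *
Z=lambda x,y,z:inv(zt(x,y),z)
S=lambda x,y,z:inv(zt(x,y,(225,190),4),z,'scene')
q=dict(BL=(123,115,22),BR=(638,92,22),FL=(130,211,22),FR=(638,188,22),prl=(357,392,25),pbl=(738,347,25),pbr=(748,394,25),prr=(366,440,25),post=(253,219,56),jar=(120,369,50))
for k,v in q.items(): print(k,Z(*v).round(1))
print('scene')
q=dict(BL=(556,463,22),BR=(42,288,22),FL=(588,370,22),FR=(92,222,22),pr1=(447,130,25),pr2=(430,160,25),pb1=(86,49,25),pb2=(76,80,25),post=(471,274,56),jar=(657,217,50),postfoot=(468,346,0))
for k,v in q.items(): print(k,S(*v).round(1))
E
```

```text
BL [649.6 153.9]
BR [ 668.6 -160.7]
FL [590.9 148.3]
FR [ 609.8 -161.3]
prl [483.   8.]
pbl [ 513.8 -222.5]
pbr [ 485.5 -228.8]
prr [454.1   2.1]
post [585.1  71.4]
jar [494.5 149.3]
scene
BL [664.9 153.9]
BR [ 673.6 -158.5]
FL [596.4 146.6]
FR [ 616.  -157.2]
pr1 [458.7   2.8]
pr2 [486.6   3.5]
pb1 [ 490.2 -229.1]
pb2 [ 517.4 -221.4]
post [586.8  69.7]
jar [495.2 148.3]
postfoot [591.6  73.2]
```

```bash
cat >> h.py <<'E'
O=np.array([646.,-4.]);BY=0.0605
def w(b):
    c,s=np.cos(BY),np.sin(BY); return O+np.array([[c,-s],[s,c]])@np.asarray(b,float)
def go(x,y,z,yaw):
    from scipy.spatial.transform import Rotation as Ro
    o=bot.get_obs();R0=Ro.from_euler('xyz',o['tcp_rot']);R1=Ro.from_euler('xyz',[np.pi,0,yaw])
    d=R0.inv().apply(np.array([x,y,z])-o['tool_pos'])/200
    r=(R0.inv()*R1).as_rotvec()/(np.pi/4)
    print('t',o['time'],'shift',d.round(3),'turn',r.round(3))
E
python3 -m inch '[[[-0.2,-0.25,0,0,0,0,-1],[-0.4,-0.5,0,0,0,0.1,-1],[-0.64,-0.9,0,0,0,0.2,-1],[-0.64,-0.9,0,0,0,0.3,-1],[-0.64,-0.9,0,0,0,0.3,-1],[-0.64,-0.9,0.3,0,0,0.3,-1],[-0.64,-0.9,0.6,0,0,0.3,-1],[-0.64,-0.9,0.6,0,0,0.3,-1],[-0.64,-0.9,0.6,0,0,0.3,-1],[-0.64,-0.9,0.6,0,0,0.3,-1]]]'
python3 -c "
from h import *
go(436.6,-116.7,10,-1.437)"
```

```text
time: 1.35
tool_pos: [312.1, -306.7, 108.9]
tcp_rot: [-3.14, -0.004, -1.437]
contact_force: [0.2, -0.1, 0.4]
grip_width: 91.7
t 1.35 shift [-0.861 -0.743  0.493] turn [-0.003 -0.005  0.   ]
```

```bash
python3 -m inch '[[[-0.2,-0.18,0,0,0,0,-1],[-0.4,-0.36,0,0,0,0,-1],[-0.62,-0.54,0,0,0,0,-1],[-0.86,-0.74,0,0,0,0,-1],[-0.86,-0.74,0.1,0,0,0,-1],[-0.86,-0.74,0.3,0,0,0,-1],[-0.86,-0.74,0.45,0,0,0,-1],[-0.86,-0.74,0.49,0,0,0,-1],[-0.86,-0.74,0.49,0,0,0,-1],[-0.86,-0.74,0.49,0,0,0,-1]]]'
python3 - <<'E'
from h import *
import cv2
# near-side goal: centre bay (-85,-96), phi .3 -> tcp 14+9.5 behind
phi=.3;n=np.array([np.cos(phi),-np.sin(phi)])
go(*w(np.array([-85,-96])-23.5*n),10,BY-phi-np.pi/2)
cv2.imwrite('pics/s1.png',bot.capture('scene')[120:360,150:470,::-1].repeat(2,0).repeat(2,1))
E
```

```text
time: 2.6
tool_pos: [436.0, -115.5, 10.1]
tcp_rot: [-3.139, -0.002, -1.437]
contact_force: [0.3, 0.3, 0.4]
grip_width: 92.0
t 2.6 shift [-0.007 -0.546  0.002] turn [-0.003 -0.001  0.476]
```

View pics/s1.png

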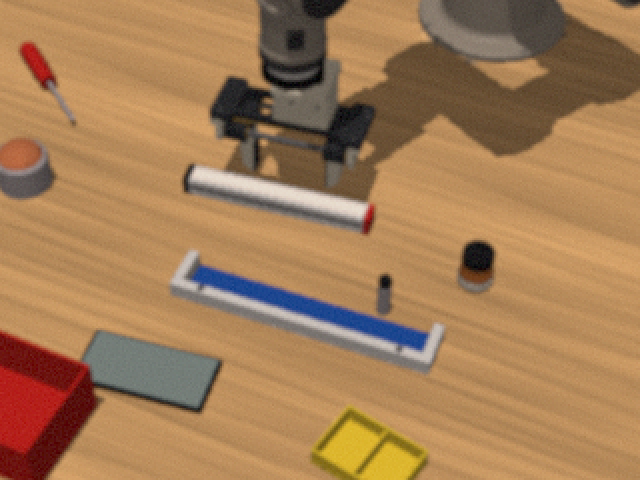

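```bash
python3 -m inch '[[[0,-0.05,0,0,0,0,-1],[0,-0.1,0,0,0,0,-1],[0,-0.13,0,0,0,0,-1],[0,-0.16,0,0,0,0.02,-1],[0,-0.19,0,0,0,0.05,-1],[0,-0.22,0,0,0,0.09,-1],[0,-0.25,0,0,0,0.13,-1],[0,-0.28,0,0,0,0.17,-1],[0,-0.31,0,0,0,0.21,-1],[0,-0.34,0,0,0,0.25,-1]]]'
python3 - <<'E'
from h import *
phi=.3;n=np.array([np.cos(phi),-np.sin(phi)])
go(*w(np.array([-85,-96])-23.5*n),10,BY-phi-np.pi/2)
E
```

```text
time: 3.9
tool_pos: [502.8, -105.7, 8.7]
tcp_rot: [-3.142, -0.0, -1.635]
contact_force: [-1.3, -0.7, -1.0]
grip_width: 91.7
t 3.9 shift [-0.045 -0.204 -0.007] turn [-0.    -0.     0.223]
```

```bash
python3 -m inch '[[[0,-0.03,0,0,0,0.04,-1],[-0.01,-0.06,0,0,0,0.08,-1],[-0.02,-0.09,0,0,0,0.12,-1],[-0.03,-0.12,0,0,0,0.16,-1],[-0.04,-0.15,0,0,0,0.2,-1],[-0.045,-0.18,0,0,0,0.22,-1],[-0.045,-0.2,0,0,0,0.225,-1],[-0.045,-0.2,0,0,0,0.225,-1],[-0.045,-0.12,0,0,0,0.225,-1],[-0.02,0.0,-0.1,0,0,0.225,-1]]]'
python3 - <<'E'
from h import *
import cv2
for n,a in(('scene',(190,310,225,410)),('top',(205,305,240,400))):
    im=bot.capture(n)[:,:,::-1];cv2.imwrite(f'pics/{n}2.png',im)
    cv2.imwrite(f'pics/{n}2z.png',cv2.resize(im[a[0]:a[1],a[2]:a[3]],None,fx=4 if n=='scene' else 5,fy=4 if n=='scene' else 5,interpolation=cv2.INTER_CUBIC))
E
```

```text
time: 5.15
tool_pos: [501.8, -101.5, 27.9]
tcp_rot: [3.14, 0.0, -1.809]
contact_force: [-0.9, 0.3, 0.3]
grip_width: 91.7
```

View pics/scene2z.png

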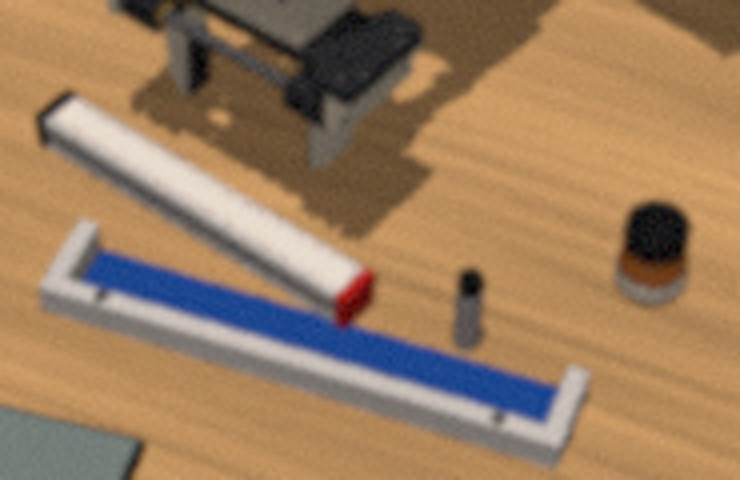

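View pics/top2z.png

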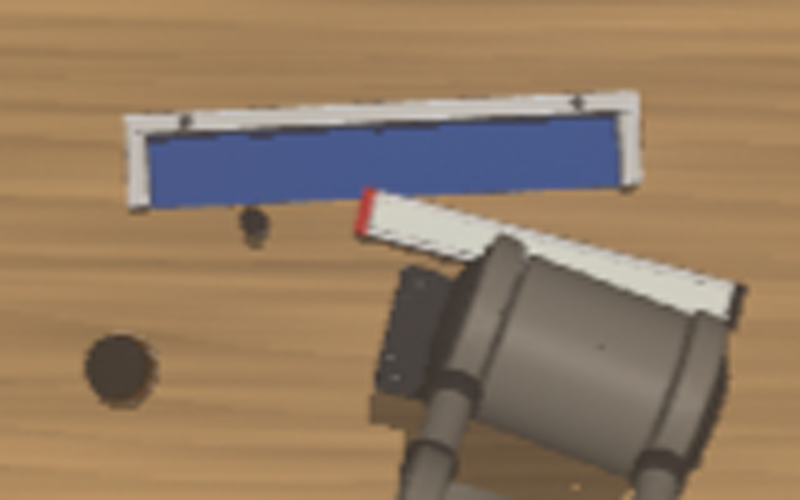

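The profile is angled as planned. In the top zoom its red-end corners are at (370,188) and (358,236), and the far black corner is at (745,285).

```bash
cat >> h.py <<'E'
def prof(a,b,cam='top'):
    """centre of red end top edge, centre black top edge (world)-> bay pose"""
    A=bayf(a,O,BY);B=bayf(b,O,BY);d=A-B
    print('red',A.round(1),'black',B.round(1),'L',np.linalg.norm(d).round(1),'phi',np.arctan2(d[0],d[1]).round(3))
E
python3 - <<'E'
from h import *
Z=lambda x,y,z=25:inv(zt(x,y),z)
S=lambda x,y,z=25:inv(zt(x,y,(225,190),4),z,'scene')
rf,rn,bf=Z(370,188),Z(358,236),Z(745,285)
print(rf,rn,bf);prof((rf+rn)/2,bf+(rn-rf)/2)
r1,r2,b1,b2=S(372,271),S(345,297),S(72,94),S(43,117)
prof((r1+r2)/2,(b1+b2)/2)
print(bayf(Z(253,219,56),O,BY))
E
```

```text
[606.99596864   2.15445703] [577.61338979   8.9823698 ] [ 551.48035264 -226.48064425]
red [-53.   12.8] black [-122.3 -212.1] L 235.3 phi 0.299
red [-49.9  12.3] black [-117.  -210.1] L 232.4 phi 0.293
[-56.27157647  78.89722298]
```

Run:
```python
from h import *
phi=.3;n=np.array([np.cos(phi),-np.sin(phi)])
go(*w(np.array([-85,-96])-23.5*n+5*n),9,BY-phi-np.pi/2)
# black end standoff
```

```text
t 5.25 shift [-0.063 -0.228  0.105] turn [-0.001 -0.     0.   ]
```

```bash
python3 -m inch '[[[-0.06,0,0.1,0,0,0,-1],[-0.063,-0.08,0.1,0,0,0,-1],[-0.063,-0.16,0.1,0,0,0,-1],[-0.063,-0.2,0.1,0,0,0,-1],[-0.063,-0.228,0.1,0,0,0,-1],[-0.063,-0.228,0.1,0,0,0,-1],[-0.03,-0.1,0.1,0,0,0,-1],[0.1,0.05,0,0,0,0,0],[0.3,0.1,-0.2,0,0,0,1],[0.5,0.1,-0.3,0,0,0,1]]]'
python3 - <<'E'
from h import *
import cv2
p=np.array([-116,-214])-39*np.array([.2955,.955])
print(w(p));go(*w(p),10,BY-.297-np.pi/2)
for n,a in(('scene',(190,310,225,410)),('top',(205,305,240,400))):
    im=bot.capture(n)[:,:,::-1];cv2.imwrite(f'pics/{n}3.png',im)
    cv2.imwrite(f'pics/{n}3z.png',cv2.resize(im[a[0]:a[1],a[2]:a[3]],None,fx=4 if n=='scene' else 5,fy=4 if n=='scene' else 5,interpolation=cv2.INTER_CUBIC))
E
```

```text
time: 6.5
tool_pos: [459.1, -195.1, 90.7]
tcp_rot: [-3.139, -0.001, -1.809]
contact_force: [0.5, -0.5, -0.4]
grip_width: 66.6
[ 533.89986596 -262.49585698]
t 6.5 shift [ 0.239 -0.442  0.405] turn [-0.003 -0.001 -0.002]
```

View pics/scene3z.png

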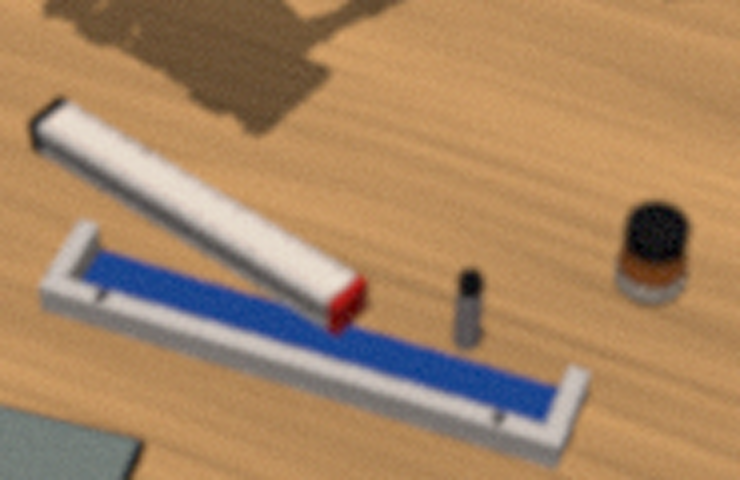

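View pics/top3z.png

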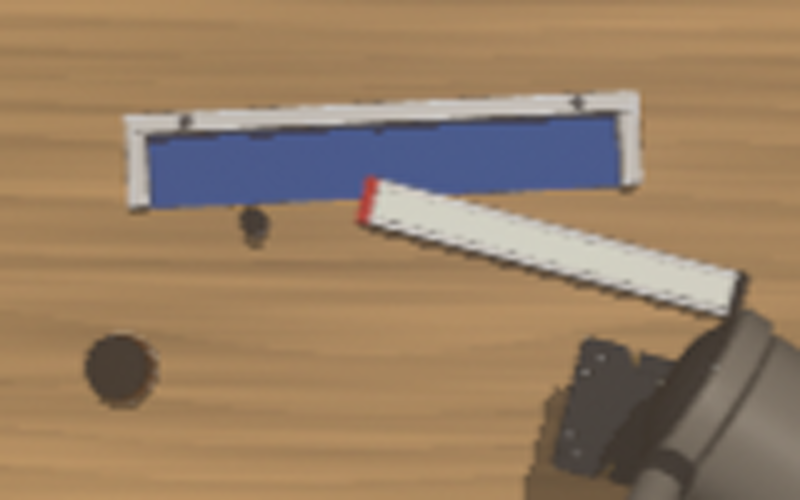

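Run:
```python
from h import *
Z=lambda x,y,z=25:inv(zt(x,y),z)
S=lambda x,y,z=25:inv(zt(x,y,(225,190),4),z,'scene')
rf,rn,bf,bn=Z(371,176),Z(359,223),Z(746,272),Z(733,318)
prof((rf+rn)/2,(bf+bn)/2)
r1,r2,b1,b2=S(364,277),S(334,301),S(64,99),S(34,125)
prof((r1+r2)/2,(b1+b2)/2)
# approach: rail of stand-off
c=(bf+bn)/2
p=np.array([-111.5,-214.5])-39*np.array([.2955,.955]);go(*w(p),10,BY-.297-np.pi/2)
```

```text
red [-45.4  11.9] black [-113.7 -212.7] L 234.7 phi 0.295
red [-44.3   8.6] black [-110.  -212.5] L 230.7 phi 0.289
t 6.6 shift [ 0.219 -0.454  0.41 ] turn [-0.008 -0.004 -0.007]
```

```bash
python3 -m inch '[[[0.219,-0.1,0,0,0,0,1],[0.219,-0.3,0,0,0,0,1],[0.219,-0.453,0,0,0,0,1],[0.219,-0.453,0,0,0,0,1],[0.219,-0.453,0.2,0,0,0,1],[0.219,-0.453,0.35,0,0,0,1],[0.219,-0.453,0.41,0,0,0,1],[0.219,-0.453,0.41,0,0,0,1],[0.219,-0.453,0.41,0,0,0,1],[0.219,-0.453,0.41,0,0,0,1]]]'
python3 - <<'E'
from h import *
import cv2
o=bot.get_obs();print(bayf(o['tool_pos'][:2],O,BY))
im=bot.capture('scene')[:,:,::-1];a=(170,300,190,380)
cv2.imwrite('pics/scene4z.png',cv2.resize(im[a[0]:a[1],a[2]:a[3]],None,fx=4,fy=4,interpolation=cv2.INTER_CUBIC))
E
```

```text
time: 7.85
tool_pos: [537.8, -258.6, 8.0]
tcp_rot: [-3.14, -0.001, -1.81]
contact_force: [-0.4, -0.8, 0.7]
grip_width: 0.4
[-123.37599176 -247.59101811]
```

View pics/scene4z.png

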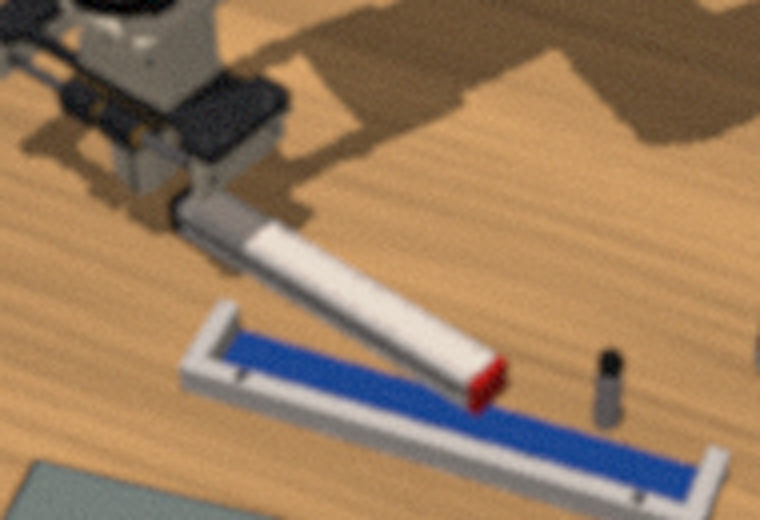

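```bash
python3 -m inch '[[[-0.05,0,0,0,0,0,1],[-0.08,0,0,0,0,0,1],[-0.11,0,0,0,0,0,1],[-0.15,0,0,0,0,0,1],[-0.19,0,0,0,0,0,1],[-0.23,0,0,0,0,0,1],[-0.27,0,0,0,0,0,1],[-0.31,0,0,0,0,0,1],[-0.35,0,0,0,0,0,1],[-0.38,0,0,0,0,0,1]]]'
cat > snap.py <<'E'
import sys,cv2
from h import *
i=sys.argv[1]
o=bot.get_obs();print(o['time'],bayf(o['tool_pos'][:2],O,BY))
for n,a in(('scene',(190,310,225,410)),('top',(205,305,240,400))):
    im=bot.capture(n)[:,:,::-1];f=4 if n=='scene' else 5
    cv2.imwrite(f'pics/{n}{i}z.png',cv2.resize(im[a[0]:a[1],a[2]:a[3]],None,fx=f,fy=f,interpolation=cv2.INTER_CUBIC))
E
python3 snap.py 5
```

```text
time: 9.15
tool_pos: [555.3, -183.8, 6.7]
tcp_rot: [-3.142, -0.0, -1.809]
contact_force: [-0.3, -2.3, 1.7]
grip_width: 0.5
9.15 [-101.38460748 -173.99857515]
```

View pics/scene5z.png

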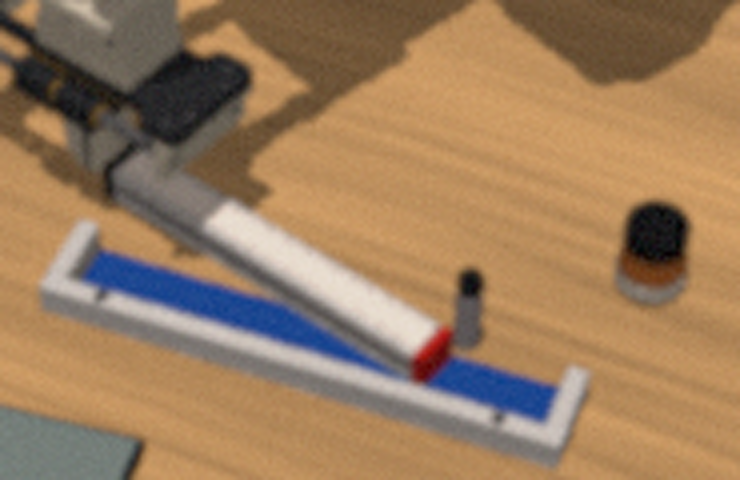

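View pics/top5z.png

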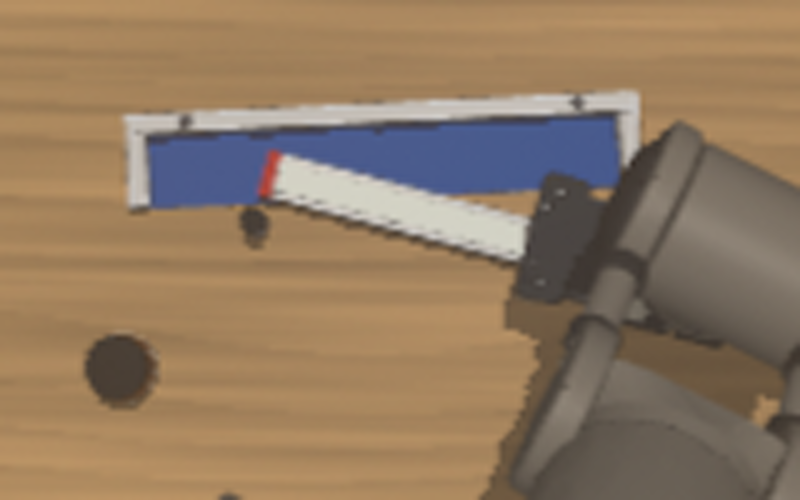

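Run:
```python
from h import *
Z=lambda x,y,z=25:inv(zt(x,y),z)
rf,rn,sf,sn=Z(275,150),Z(262,197),Z(430,190),Z(400,233)
d=(rf-rn);print(bayf((rf+rn)/2,O,BY), np.arctan2(-d[1],d[0])+BY)
e=bayf(rf,O,BY)-bayf(sf,O,BY);print(np.arctan2(*e)); e=bayf(rn,O,BY)-bayf(sn,O,BY);print(np.arctan2(*e))
S=lambda x,y,z=25:inv(zt(x,y,(225,190),4),z,'scene')
r1,r2,b1,b2=S(450,331),S(418,352),S(141,143),S(112,166)
prof((r1+r2)/2,(b1+b2)/2)
```

```text
[-26.92485811  69.87616084] 0.3112695730007185
0.2982306832671
0.3005128116148497
red [-25.4  67. ] black [ -94.7 -153.8] L 231.4 phi 0.304
```

```bash
python3 -m inch '[[[-0.03,0,-0.01,0,0,0,1],[-0.06,0,-0.01,0,0,0,1],[-0.09,0,-0.01,0,0,0,1],[-0.12,0,-0.01,0,0,0,1],[-0.15,0,-0.01,0,0,0,1],[-0.18,0,-0.01,0,0,0,1],[-0.205,0,-0.01,0,0,0,1],[-0.23,0,-0.01,0,0,0,1],[-0.23,0,-0.01,0,0,0,1],[-0.1,0,-0.01,0,0,0,1]]]'
python3 snap.py 6
```

```text
time: 10.5
tool_pos: [560.2, -163.8, 8.8]
tcp_rot: [-3.142, 0.0, -1.807]
contact_force: [-0.0, -0.3, 0.6]
grip_width: 0.6
10.5 [ -95.28314623 -154.30787156]
```

View pics/scene6z.png

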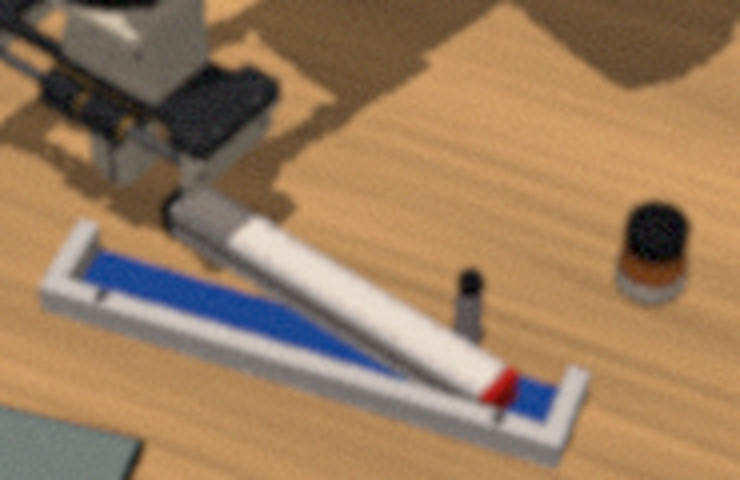

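View pics/top6z.png

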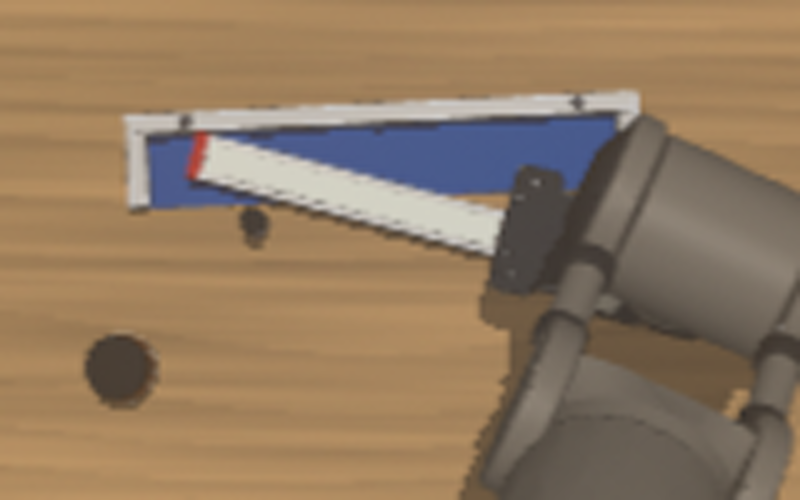

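Run:
```python
from h import *
Z=lambda x,y,z=25:inv(zt(x,y),z)
print(bayf((Z(209,133)+Z(190,179))/2,O,BY))
go(*w([-96.5,-8]),9,-1.81)
```

```text
[-14.34471636 111.44364323]
t 10.6 shift [-0.711  0.224 -0.001] turn [-0.001 -0.001 -0.002]
```

```bash
python3 -m inch '[[[0.02,0,-0.2,0,0,0,1],[-0.1,0.15,-0.25,0,0,0,1],[-0.3,0.224,-0.25,0,0,0,0],[-0.5,0.224,-0.25,0,0,0,-1],[-0.71,0.224,-0.25,0,0,0,-1],[-0.71,0.224,-0.25,0,0,0,-1],[-0.71,0.224,-0.1,0,0,0,-1],[-0.71,0.224,0,0,0,0,-1],[-0.71,0.224,0,0,0,0,-1],[-0.71,0.224,0,0,0,0,-1]]]'
python3 snap.py 7
python3 -c "
from h import *
go(*w([-77.4,-14]),9,-1.81)
go(*w([-56,-22]),9,BY-.15-np.pi/2)
go(*w([-37.5,-27]),9,BY-np.pi/2)"
```

```text
time: 11.85
tool_pos: [550.4, -16.9, 9.4]
tcp_rot: [-3.141, -0.0, -1.81]
contact_force: [0.1, 0.7, 0.1]
grip_width: 75.7
11.85 [-96.16280291  -7.06154417]
t 11.95 shift [ 0.006 -0.099  0.004] turn [-0.002  0.    -0.   ]
t 11.95 shift [ 0.013 -0.213  0.004] turn [-0.002 -0.    -0.191]
t 11.95 shift [ 0.01  -0.309  0.004] turn [-0.002 -0.    -0.382]
```

View pics/scene7z.png

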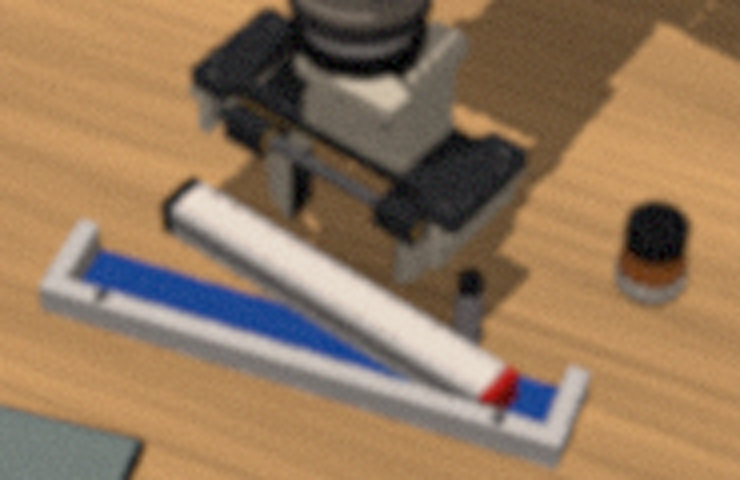

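```bash
python3 -c "
from h import *
for ph in (.3,.225,.15,.075,0):
  p=np.array([-14,112])-165*np.array([np.sin(ph),np.cos(ph)])-23.5*np.array([np.cos(ph),-np.sin(ph)])
  go(*w(p),9,BY-ph-np.pi/2)"
```

```text
t 11.95 shift [ 0.136 -0.098  0.004] turn [-0.002  0.     0.   ]
t 11.95 shift [ 0.142 -0.16   0.004] turn [-0.002 -0.    -0.095]
t 11.95 shift [ 0.144 -0.223  0.004] turn [-0.002 -0.    -0.191]
t 11.95 shift [ 0.141 -0.285  0.004] turn [-0.002 -0.    -0.286]
t 11.95 shift [ 0.134 -0.347  0.004] turn [-0.002 -0.    -0.382]
```

```bash
python3 -m inch '[[[0.07,0,0,0,0,0,-1],[0.136,0,0,0,0,0,-1],[0.136,-0.05,0,0,0,0,-1],[0.136,-0.098,0,0,0,0,-1],[0.138,-0.119,0,0,0,-0.03,-1],[0.14,-0.14,0,0,0,-0.065,-1],[0.142,-0.16,0,0,0,-0.095,-1],[0.143,-0.181,0,0,0,-0.127,-1],[0.144,-0.202,0,0,0,-0.16,-1],[0.144,-0.223,0,0,0,-0.19,-1]]]'
python3 snap.py 8
python3 -c "
from h import *
for ph in (.075,0):
  p=np.array([-14,112])-165*np.array([np.sin(ph),np.cos(ph)])-23.5*np.array([np.cos(ph),-np.sin(ph)])
  go(*w(p),9,BY-ph-np.pi/2)"
```

```text
time: 13.2
tool_pos: [586.8, -55.0, 8.7]
tcp_rot: [-3.142, -0.0, -1.659]
contact_force: [-1.2, 0.7, 0.3]
grip_width: 92.0
13.2 [-62.19699763 -47.30206879]
t 13.3 shift [ 0.008 -0.062 -0.001] turn [-0.001 -0.    -0.095]
t 13.3 shift [ 0.009 -0.125 -0.001] turn [-0.001 -0.    -0.19 ]
```

View pics/scene8z.png

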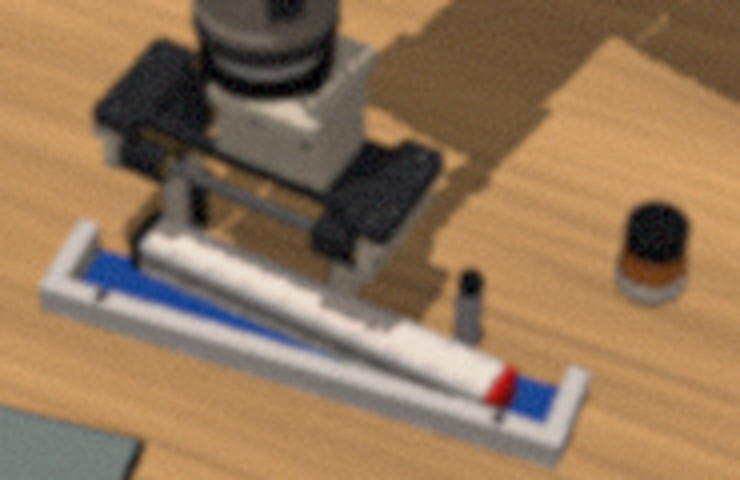

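The profile is swinging in as planned. Its red end (505,385) is still behind the post and touching the rail.

```bash
python3 -m inch '[[[0.002,-0.016,0,0,0,-0.024,-1],[0.004,-0.032,0,0,0,-0.048,-1],[0.006,-0.047,0,0,0,-0.072,-1],[0.008,-0.062,0,0,0,-0.095,-1],[0.008,-0.078,0,0,0,-0.12,-1],[0.009,-0.094,0,0,0,-0.143,-1],[0.009,-0.11,0,0,0,-0.167,-1],[0.009,-0.125,0,0,0,-0.19,-1],[0.009,-0.128,0,0,0,-0.19,-1],[0.009,-0.128,0,0,0,-0.19,-1]]]'
python3 snap.py 9
```

```text
time: 14.55
tool_pos: [611.9, -59.0, 8.7]
tcp_rot: [-3.142, -0.0, -1.511]
contact_force: [-1.2, 0.1, -0.2]
grip_width: 91.9
14.55 [-37.35575996 -52.80671934]
```

View pics/scene9z.png

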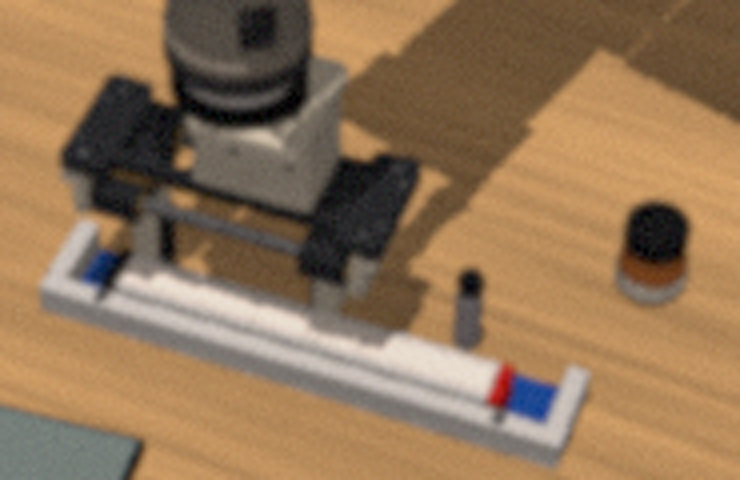

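View pics/top9z.png

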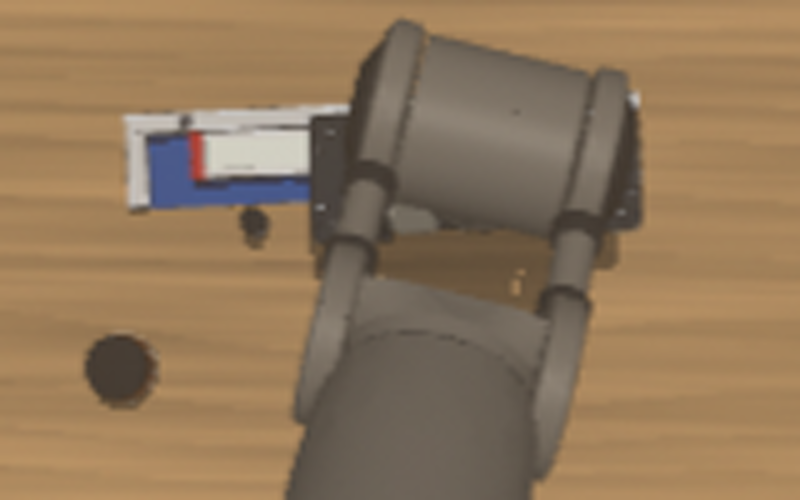

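```bash
python3 -m inch '[[[0,-0.002,0,0,0,0,-1],[0,-0.004,0,0,0,0,-1],[0,-0.006,0,0,0,0,-1],[0,-0.008,0,0,0,0,-1],[0,-0.01,0,0,0,0,-1],[0,-0.012,0,0,0,0,-1],[0,-0.014,0,0,0,0,-1],[0,-0.014,0,0,0,0,-1],[0,-0.014,0,0,0,0,-1],[0,-0.014,0,0,0,0,-1]]]'; python3 -c "
from h import *
print(bayf(bot.get_obs()['tool_pos'][:2],O,BY))"
```

```text
time: 15.9
tool_pos: [613.6, -58.9, 8.6]
tcp_rot: [3.139, 0.0, -1.511]
contact_force: [-6.1, -0.9, 2.7]
grip_width: 91.7
[-35.70391976 -52.82971245]
```

```bash
python3 -m inch '[[[0,0.05,0,0,0,0,-1],[0,0.15,0,0,0,0,-1],[0,0.3,0,0,0,0,-1],[0,0.3,-0.2,0,0,0,-1],[0,0.5,-0.4,0,0,0,-1],[0.2,0.7,-0.5,0,0,0,-1],[0.4,0.9,-0.5,0,0,0,-1],[0.6,0.9,-0.5,0,0,0,-1],[0.6,0.9,-0.5,0,0,0,-1],[0.6,0.9,-0.5,0,0,0,-1]]]'
python3 snap.py 10
```

```text
time: 17.15
tool_pos: [442.1, -189.0, 108.7]
tcp_rot: [-3.141, 0.0, -1.512]
contact_force: [-1.0, 0.3, 0.6]
grip_width: 92.0
17.15 [-214.74323192 -172.30432566]
```

View pics/top10z.png

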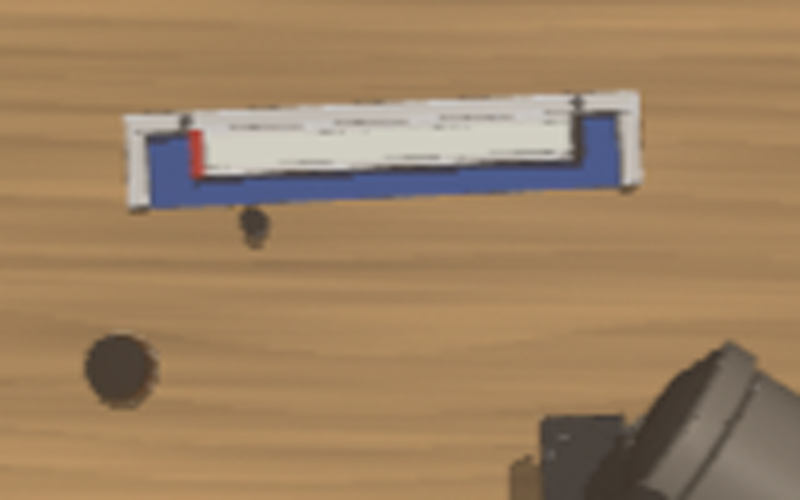

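View pics/scene10z.png

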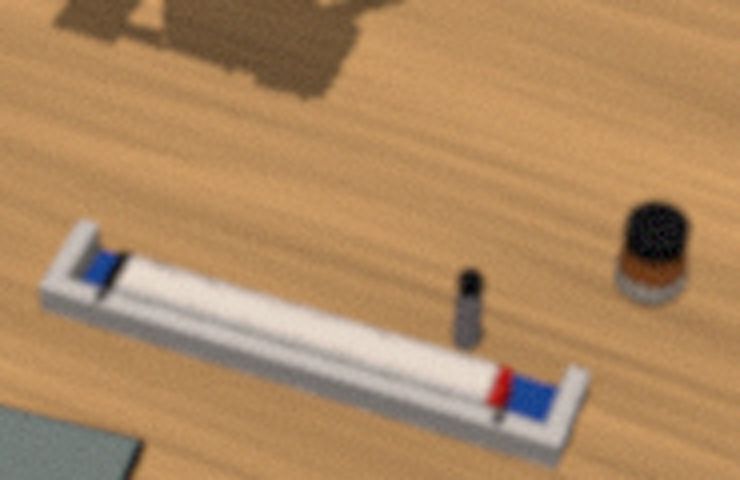

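The profile lies flat between the stops. Its near edge runs from (200,179) to (580,163) in the top zoom, parallel to the bay front. I'll check the numbers, compare bystander positions with the first picture, then hand in.

Run:
```python
from h import *
import cv2
for p in((200,180),(580,163)): print(bayf(inv(zt(*p),25),O,BY).round(1))
a=cv2.imread('pics/top0.png');b=bot.capture('top')[:,:,::-1]
d=cv2.absdiff(a,b).max(2)
for n,(x,y) in dict(jar=(264,279),tin=(452,253),phone=(357,188),reel=(187,298),driver=(474,308),hand=(168,249),tray=(271,186)).items():
    print(n,(d[y-22:y+22,x-25:x+25]>40).sum())
bot.close_job()
```

```text
[-29.  111.7]
[ -29.1 -120. ]
jar 0
tin 0
phone 0
reel 0
driver 0
hand 0
tray 0
the job is handed in; nothing more can be done
```

The profile is in the bay, flat against the back rail between the two end stops, with the red end on the post's side. I handed the job in at about 17 s, using only pushes.

**How it went in:**
1. I turned the profile to about 0.3 rad by pushing its near side with both open fingertips.
2. I pushed on the black end with the shut fingers until the red end was behind the post and at the rail. The black end was then still about 85 mm in front of the rail.
3. I swung the black end in with both fingertips and pressed it gently home, with about 6 N of contact force.

**Last checks:**
- **Position:** the near edge is 29 mm from the rail at both ends, against 28 mm for full contact. That puts both end centres about 15 mm from the rail, inside the 8 to 23 mm range.
- **Ends:** the visible edges put the red end at y ≈ +112 mm and the black end at y ≈ −120 mm. Measured lengths came out 5 to 9 mm short of 240 mm, so the true ends lie slightly further out, still well inside the stops.
- **Bystanders:** a top-view comparison with the first picture showed no change around any of the seven.

No check failed.

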